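Index the swing guard to its next notch and load the anvil

ROBOT

A 7-joint arm with a two-finger parallel gripper is mounted at the origin on a cart in front of the work surface, level with it; the furniture and walls round the work are solid. World frame = base frame: x ahead of the robot, y to its left, z up, the work surface at z = 0. Lengths are in mm, angles in rad, forces in N, time in s.
With the tool pointing down it reaches from about 425 to 800 mm from the base axis. Payload 8.3 kg.
Tool frame: the origin (TCP) lies on the front face of the gripper's body, between the roots of the fingers; the fingertips stand 73 mm ahead of it and the grasp point (between the pads) lies 54 mm ahead of it; z points along the fingers, y is the line along which they close (so a half turn about z gives the same grasp; the last joint's range is limited). The gripper opens to 85 mm and grips with 20 to 120 N. Pads are 22 mm wide; open, the fingers measure 114 mm over their backs; the gripper's body (76 mm by 85 mm) begins 54 mm behind the grasp point. The pads swing forward as they close: fully open they stand 13 mm farther back than shut.
Start: joints at [-1.216, 0.383, 0.016, 1.37, -0.006, 1.388, -0.046], TCP at [253.548, 571.246, 303.879] pointing down, gripper open.
Joint ranges: [-2.95, 2.95], [-0.25, 2.06], [-1.52, 1.56], [0.18, 2.33], [-1.44, 4.58], [0.02, 2.06], [-3.01, 3.01]. Speed limits (rad/s): [2.39, 2.39, 3.01, 3.01, 3.14, 3.14, 3.14].

INTERFACE

Orientations are given as a unit quaternion [x, y, z, w].
In Python, from plant import env gives the robot as it stands. The module is installed in compiled form; this text tells all that it offers.
- The arm moves only by the shell command python3 -m crank 'ROWS' [FORCE]. ROWS is JSON, a list of rows, each a list of 7 numbers: the shift along the tool's x, y, z in m, then the turn, a rotation vector about the tool's x, y, z in rad, then the opening in per cent of the stroke, from 0 (shut) to 100 (fully open). A call has 1 to 5 rows; each row shifts and turns the commanded pose from where the row before left it, along the tool's axes as they then stand; what a row does not reach is not made up. A row lasts 1/10 s, in which the tool goes at most 50 mm and 8.59 degrees, less where a joint would pass 70% of its speed; a pose out of reach is approached as far as the arm can. A call is refused whole if a number of a shift passes 0.05 or a number of a turn 0.15, either way. A call with a gripper value outside its range is refused whole. The fingers move at their own pace and stop on an object; FORCE is the grip in N (left out, the last holds). Time passes only in rows, so rows that do not move let the fingers close. It gives the time, the measured TCP pose, the force, the opening and the grip force at its end, in the units of the state.
- env.read_state(): the state, without advancing time (a new reading comes with each control period).
- env.get_image(name): name is "side" or "top"; returns the picture (400x640x3 uint8, red, green, blue); there is no depth.
- env.camera_params(name): a dict with "camera_matrix" (3x3 intrinsics, pixels), "cam_to_world" (4x4, takes a point from camera to world coordinates). Camera axes: x right, y down, z forward; pixel columns grow to the right and rows downward; lengths in mm; the calibration is good to about 2 mm. A picture is of the moment at which its call begins. camera_params takes no time and is no camera call.
- env.job_done(): hands the job in; it is judged then, once.
The state is a dict: "t": time; "joints": joint angles; "dq": joint speeds; "tau": joint torques, N m; "eef_pos": TCP position; "orientation": TCP orientation; "ft_force": force on the tool from outside, world axes, zero at the start; "wrist_torque": the same for the moment, N m; "width": opening from 0.0 (shut) to 1.0 (fully open); "grip_force": force on a finger pad.
Only numpy, scipy, OpenCV 4.12 (cv2) and the standard library are available. Lean on these libraries where they do the work, as an engineer would, in place of code of your own. Each camera call takes 0.05 s, during which the arm holds its last target. There are 200 camera calls.

TASK

Pull up the red index knob on the green setting fixture, swing its guard arm counter-clockwise and let the knob's pin drop fully home in the very next notch, easing it in gently without driving the pin hard against the notch. Then lay the teal button, as it lies now, in the brass-rimmed nest that the guard has uncovered. Leave the other samples where they are.

Things in the scene. Friction and masses are not known exactly. Their poses are not given: they have to be found in the camera images.
- fixture: Green cast setting fixture, fixed on the dark desk: a 196 mm disc, 14 mm thick, with a 58 mm wide tongue that runs out along its own -x to 153 mm from the centre. Origin at the middle of the disc's underside, on the vertical pivot of the guard arm; z up. Angles below are from its -x, counter-clockwise seen from above. A raised track 22 mm wide runs round the pivot on a circle of radius 75 mm.
- first_notch (a point): Track top (24 mm above the surface) at the middle of the first notch, angle 0, where the pin starts. Notches are 12.4 mm wide along the track; the pin is 8 mm thick, round-ended. A brass track segment, clamped by hand, holds the next notch somewhere between 0.72 and 1.10 rad (not measured: find it by feel or sight); the wrong one follows 0.44 rad after that. Between notches the track is smooth.
- swing (a joint): Guard arm's angle about the pivot, rad. 0 = pin over the first notch, guard (yellow 54 mm disc, 122 mm from the pivot) over the nest; grows counter-clockwise seen from above; range -0.09 to 1.70. The arm is 24 mm wide, tops of arm and guard 38 mm above the surface. Light friction (about 0.1 Nm); it stays where it is left, unless locked by the pin.
- plunger (a joint): How far the red knob with its pin is pulled up, m. 0 = fully home, pin 8 mm down in a notch; about 0.0075 = the pin's end rests on top of the track; 0.018 = upper stop. A damped spring pushes it down with 4 N at 0, 7 N at 0.008, 10 N at 0.018 (plus 50 N per m/s when moved); let go over a notch it drops home in about 0.2 s.
- knob (a point): Point on the axis of the red pull knob at the height to grip it, 59 mm above the surface when home: an upright cylinder of 25 mm diameter from 11 mm below to 10 mm above this point, then a 30 mm collar 6 mm thick. It rides on the guard arm 75 mm from the pivot; a 20 mm wide bush ends 16 mm under this point (knob home). Turns with the arm (its x axis points to the pivot), rises with the knob.
- nest (a point): Centre of the nest's floor, on the fixture's tongue 122 mm from the pivot, 20 mm above the surface: a round steel seat of 33 mm inner diameter inside a brass rim 2.5 mm high and 4 mm wide. Axes as the fixture's.
- button (a point): Centre (half-way up) of the teal round covered button, 27 mm diameter, 11 mm high, about 14 g, lens-shaped: widest half-way up. Lies flat and loose on the light wooden top among the other samples. z up.
- sample_05: Tan mushroom-shaped stud, 23 mm, 14 mm high, loose on the wooden top; a bystander. Origin at the centre of its underside.
- sample_02: Pale eyelet, 26 mm, 10 mm high, loose on the wooden top; a bystander. Origin at the centre of its underside.
- sample_03: Tan bar, 36 mm long along its y, 11 mm thick, loose on the wooden top; a bystander. Origin at the centre of its underside.
Things that resemble listed ones, but are neither listed nor needed, are in the scene too. What is shaped like the part that bears button but black or purple is not meant.

How it is judged:
By the outcome, as a careful person would: the job done as asked, in the order asked, and still so for the second after the job is handed in, with the robot touching nothing.
It also fails if it takes over 58 s, if anything falls off the work surface, if the arm or the gripper's body presses on something with over 40 N, if the wrist force passes 120 N, or if a joint passes its speed limit or range.

## Working session

There is one attempt and no reset: what is moved stays moved. The work goes in short steps, Python scripts to look and compute and a shell command to move; the robot and the scene stay as the last step left them, time stands still between calls to the robot, and variables do not carry over. Pictures are saved under pics/ and viewed, at most 14 in all, crops included, and the job is handed in when it is done.

```bash
mkdir -p pics; ls
python3 - <<'E'
from plant import env
import cv2
s=env.read_state();print(s)
for n in("side","top"):
    cv2.imwrite(f"pics/{n}0.png",env.get_image(n)[:,:,::-1]);p=env.camera_params(n);print(n,p)
E
```

```text
pics
{'t': 0.0, 'joints': array([-1.21589648,  0.38423235,  0.01642977,  1.37118813, -0.00632434,
        1.38821722, -0.04649948]), 'dq': array([-0.00053541,  0.00088746, -0.00087061,  0.00181664, -0.00035799,
        0.00018872, -0.00054009]), 'tau': array([-1.94814420e-03, -6.27602792e+01,  8.43056850e-01, -3.71818864e+01,
        1.64255913e-02,  1.43511157e-02,  4.37233678e-05]), 'eef_pos': array([253.42863404, 570.8994332 , 302.86740672]), 'orientation': array([ 2.07379912e-01,  9.78259974e-01, -9.79455094e-04, -1.90108952e-04]), 'ft_force': array([ 0.39099815, -0.18951163,  0.19786694]), 'wrist_torque': array([-0.01642068,  0.00208813,  0.00876897]), 'grip_force': 0.0, 'width': 0.9969149072689947}
side {'camera_matrix': array([[445.65111938,   0.        , 320.63239781],
       [  0.        , 445.65111938, 201.19804828],
       [  0.        ,   0.        ,   1.        ]]), 'cam_to_world': array([[ 5.27467917e-01, -6.25700967e-01,  5.74696351e-01,
        -4.81810434e+01],
       [-8.49343225e-01, -3.72569131e-01,  3.73909519e-01,
        -4.12866358e+02],
       [-1.98414274e-02, -6.85339728e-01, -7.27953141e-01,
         7.41461140e+02],
       [ 0.00000000e+00,  0.00000000e+00,  0.00000000e+00,
         1.00000000e+00]])}
top {'camera_matrix': array([[436.73112301,   0.        , 316.5485546 ],
       [  0.        , 436.73112301, 196.8274717 ],
       [  0.        ,   0.        ,   1.        ]]), 'cam_to_world': array([[ 4.87268012e-02, -9.74325539e-01,  2.19807742e-01,
         3.03514028e+02],
       [-9.98811506e-01, -4.72835007e-02,  1.18256409e-02,
        -9.25768042e+01],
       [-1.12874447e-03, -2.20122727e-01, -9.75471533e-01,
         9.64279941e+02],
       [ 0.00000000e+00,  0.00000000e+00,  0.00000000e+00,
         1.00000000e+00]])}
```

View pics/side0.png

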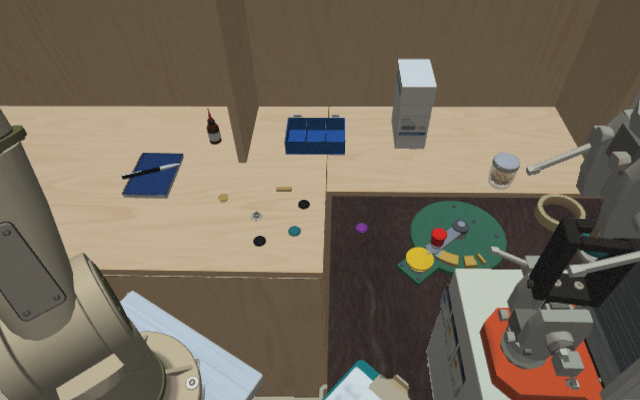

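View pics/top0.png

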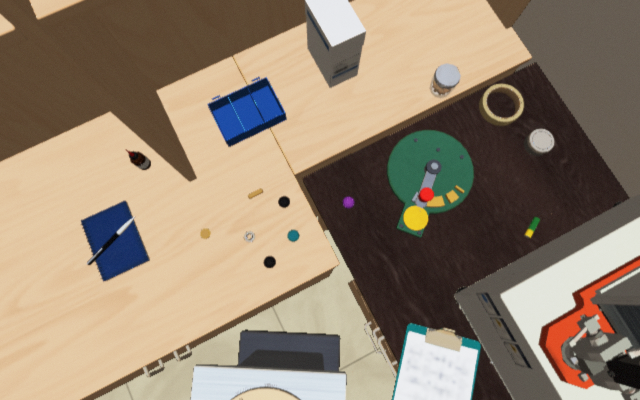

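Side: teal button at (294,231), black look-alikes at (260,241) and (304,204), purple at (362,228). Knob is at (439,236), guard at (420,259), pivot at (461,227). Top: teal at (293,236), black at (270,262) and (284,202), purple at (349,202). Knob is at (427,195), guard at (416,218), brass segment at about (445,197). The teal one is what I want.

```bash
cat > h.py <<'E'
import numpy as np,cv2
from plant import env
from scipy.spatial.transform import Rotation as R
P={n:env.camera_params(n) for n in("side","top")}
def ray(n,u,v):
    T=P[n]["cam_to_world"];d=T[:3,:3]@np.linalg.inv(P[n]["camera_matrix"])@[u,v,1];return T[:3,3],d/np.linalg.norm(d)
def at(n,u,v,z):
    c,d=ray(n,u,v);return c+d*(z-c[2])/d[2]
def tri(a,b):
    rs=[ray("side",*a),ray("top",*b)]
    M=[np.eye(3)-np.outer(d,d) for c,d in rs];return np.linalg.solve(sum(M),sum(m@c for m,(c,d) in zip(M,rs)))
def proj(n,p):
    T=P[n]["cam_to_world"];q=P[n]["camera_matrix"]@(T[:3,:3].T@(np.array(p)-T[:3,3]));return q[:2]/q[2]
def blob(im,lo,hi,near,r=25):
    h=cv2.cvtColor(im,cv2.COLOR_RGB2HSV);m=cv2.inRange(h,np.array(lo),np.array(hi))
    k=np.zeros_like(m);cv2.circle(k,near,r,255,-1);m&=k
    ys,xs=np.nonzero(m);return (xs.mean(),ys.mean()),len(xs)
C=dict(teal=((80,100,50),(100,255,255)),red=((0,180,80),(6,255,255)),yellow=((22,180,120),(32,255,255)),green=((65,80,30),(85,255,255)))
E
python3 - <<'E'
from h import *
S=cv2.imread("pics/side0.png")[:,:,::-1].copy();T=cv2.imread("pics/top0.png")[:,:,::-1].copy()
for c,a,b,r in(("teal",(294,231),(293,236),12),("red",(439,236),(427,195),14),("yellow",(420,259),(416,218),20),("green",(458,237),(431,172),70)):
    A,n=blob(S,*C[c],a,r);B,m=blob(T,*C[c],b,r);print(c,np.round(A,1),n,np.round(B,1),m,tri(A,B).round(1))
    for z in(0,5.5,38,65):print("  z",z,at("side",*A,z).round(1)[:2],at("top",*B,z).round(1)[:2])
print("pivot",tri((461,227),(433,167)))
cr=cv2.resize(T[110:260,240:490],None,fx=3.2,fy=3.2,interpolation=cv2.INTER_CUBIC)
cv2.imwrite("pics/crop0.png",cr[:,:,::-1])
E
```

```text
teal [294.  230.6] 80 [292.9 235.3] 87 [429.6 -32.7   7.2]
  z 0 [434.  -28.6] [430.9 -32.6]
  z 5.5 [430.4 -31.5] [430.2 -33. ]
  z 38 [409.3 -48.3] [425.9 -35. ]
  z 65 [391.7 -62.3] [422.3 -36.7]
red [438.2 236. ] 192 [426.  194.4] 153 [ 521.1 -310.5   69.1]
  z 0 [ 578.6 -299.1] [ 538.5 -328.3]
  z 5.5 [ 573.9 -300. ] [ 537.2 -327. ]
  z 38 [ 546.5 -304.9] [ 529.3 -319. ]
  z 65 [ 523.6 -309.1] [ 522.7 -312.4]
yellow [418.9 258.6] 464 [415.3 217.8] 468 [ 475.7 -294.7   38.2]
  z 0 [ 503.4 -287.6] [ 483.4 -303.9]
  z 5.5 [ 499.3 -288.5] [ 482.4 -302.7]
  z 38 [ 475.1 -294. ] [ 476.3 -295.6]
  z 65 [ 455.  -298.5] [ 471.3 -289.7]
green [456.  235.3] 3987 [428.4 169. ] 4688 [ 596.5 -331.9    4.6]
  z 0 [ 599.6 -330.5] [ 598.7 -334.2]
  z 5.5 [ 594.8 -331.1] [ 597.  -332.8]
  z 38 [ 566.4 -334.7] [ 587.1 -324.6]
  z 65 [ 542.8 -337.7] [ 578.8 -317.9]
pivot [ 592.58086783 -335.3792489    37.32884954]
```

View pics/crop0.png

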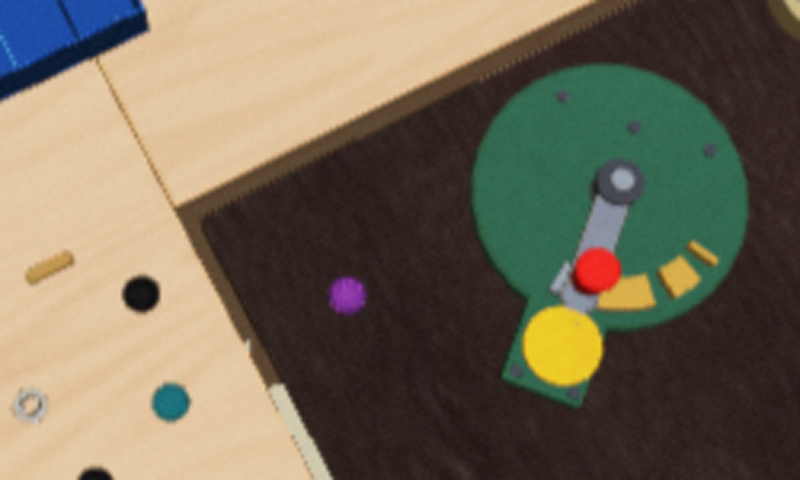

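Candidates are teal (293,236), black (284,202) and (270,262), purple (349,202). The crop confirms the teal one. The brass segment shows two gaps, at crop pixels of about (658,288) and (691,262).

```bash
python3 - <<'E'
from h import *
pv=np.array([591,-334.4]);a0=np.arctan2(.3255,-.9455)
for u,v in((658,288),(691,261),(655,275),(666,297)):
    p=at("top",u/3.2+240,v/3.2+110,24)[:2]-pv;print(np.hypot(*p).round(1),((np.arctan2(p[1],p[0])-a0)%6.283).round(3))
print("cabinet corner",tri((457,271),(456,297)).round(0))
E
python3 -m crank '[[-0.032,-0.036,0,0,0,0,100],[-0.032,-0.036,0,0,0,0,100],[-0.032,-0.036,0,0,0,0,100],[-0.032,-0.036,0,0,0,0,100],[-0.032,-0.036,0,0,0,0,100]]'
```

```text
75.7 0.755
72.9 1.17
66.6 0.785
83.5 0.784
cabinet corner [ 326. -352.  222.]
t: 0.6
eef_pos: [327.0, 339.7, 303.5]
orientation: [0.207, 0.978, -0.0, -0.0]
ft_force: [0.4, -0.3, -0.1]
width: 0.995
grip_force: 0.0
```

```bash
python3 -m crank '[[-0.032,-0.036,0,0,0,0.149,100],[-0.037,-0.031,0,0,0,0.149,100],[-0.041,-0.025,0,0,0,0.149,100],[-0.044,-0.019,0,0,0,0.149,100],[-0.047,-0.012,0,0,0,0.149,100]]'
```

```text
t: 1.1
eef_pos: [399.2, 110.1, 303.8]
orientation: [0.552, 0.834, 0.0, -0.0]
ft_force: [1.4, 0.5, 0.0]
width: 0.999
grip_force: 0.0
```

```bash
python3 -m crank '[[-0.048,-0.005,0,0,0,0.149,100],[-0.048,0.002,0,0,0,0.149,100],[-0.047,0.009,0,0,0,0.149,100],[-0.045,0.016,0,0,0,0.149,100],[-0.042,0.022,0,0,0,0.149,100]]'; python3 -c "
from h import *
s=env.read_state();print(s['joints'].round(2),R.from_quat(s['orientation']).as_matrix().round(3))"
```

```text
t: 1.6
eef_pos: [470.1, -118.5, 303.9]
orientation: [0.817, 0.576, 0.0, 0.0]
ft_force: [1.4, 0.7, -0.6]
width: 0.998
grip_force: 0.0
[-0.45  0.08  0.67  1.77 -0.05  1.32 -0.11] [[ 0.336  0.942  0.   ]
 [ 0.942 -0.336  0.   ]
 [ 0.     0.    -1.   ]]
```

```bash
python3 -m crank '[[-0.0327,0.0223,0,0,0,0.149,100],[-0.0291,0.0269,0,0,0,0.149,100],[-0.0247,0.0309,0,0,0,0.149,100],[-0.0199,0.0343,0,0,0,0.149,100],[-0.0145,0.0368,0,0,0,0.149,100]]'
```

```text
t: 2.1
eef_pos: [521.6, -309.0, 303.5]
orientation: [0.971, 0.239, -0.0, -0.0]
ft_force: [0.2, 0.3, 0.6]
width: 0.998
grip_force: 0.0
```

```bash
python3 -m crank '[[0,0,0.03,0,0,0.149,100],[0,0,0.03,0,0,0.149,100],[0,0,0.03,0,0,0.149,100],[0,0,0,0,0,0.149,100],[0,0,0,0,0,0.149,100]]'; python3 -c "
from h import *
s=env.read_state();M=R.from_quat(s['orientation']).as_matrix();print(s['joints'].round(2),M.round(3))
print(M.T@(np.array([520.1,-310,0])-s['eef_pos']),np.degrees(np.arctan2(M[1,1],M[0,1])))
cv2.imwrite('pics/s1.png',cv2.resize(env.get_image('side')[130:330,340:600,::-1],None,fx=3,fy=3))"
```

```text
t: 2.6
eef_pos: [520.6, -307.2, 212.2]
orientation: [0.991, -0.131, -0.002, -0.0]
ft_force: [0.3, 0.5, 0.0]
width: 0.996
grip_force: 0.0
[-0.21  0.56  0.98  1.59 -0.48  1.26 -0.98] [[ 0.966 -0.259 -0.003]
 [-0.259 -0.966  0.001]
 [-0.003 -0.    -1.   ]]
[  0.90331157   2.87382768 212.17315376] -105.03569378457667
```

View pics/s1.png

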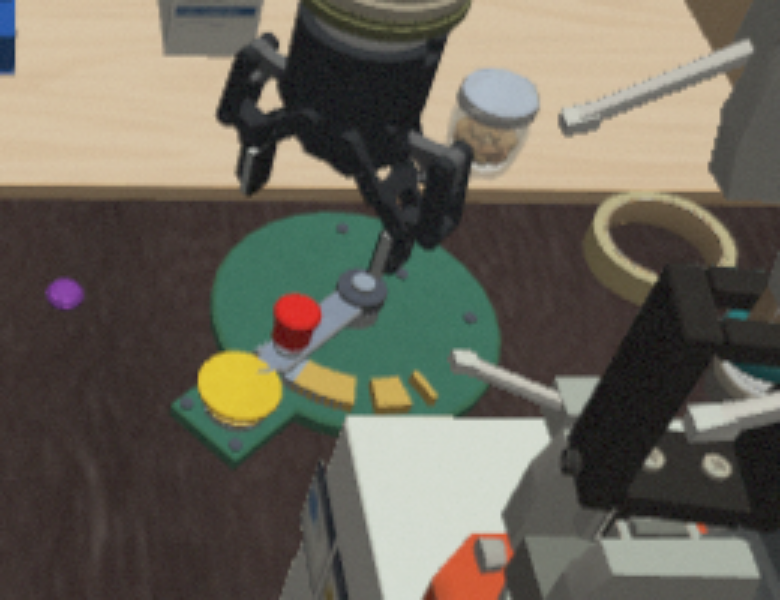

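The picture shows the gripper clear above the fixture, knob at crop (297,320), brass gaps at about (363,390) and (412,387). I'll descend to grip height now.

```bash
python3 -m crank '[[0.001,0.003,0.03,0,0,0.07,80],[0,0,0.03,0,0,0,80],[0,0,0.025,0,0,0,80],[0,0,0.011,0,0,0,80],[0,0,0,0,0,0,80]]' 20
python3 - <<'E'
from h import *
pv=np.array([591,-334.4]);a0=np.arctan2(.3255,-.9455)
for u,v in((363,390),(412,387)):
    p=at("side",u/3+340,v/3+130,24)[:2]-pv;print(np.hypot(*p).round(1),((np.arctan2(p[1],p[0])-a0)%6.283).round(3))
E
```

```text
t: 3.15
eef_pos: [520.8, -310.4, 116.5]
orientation: [0.987, -0.162, -0.001, -0.0]
ft_force: [0.1, 0.3, -0.4]
width: 0.802
grip_force: 0.0
72.4 0.739
72.9 1.186
```

```bash
python3 -m crank '[[0,0,0,0,0,0,10],[0,0,0,0,0,0,10],[0,0,0,0,0,0,10],[0,0,0,0,0,0,10],[0,0,0,0,0,0,10]]' 25
```

```text
t: 3.65
eef_pos: [522.0, -311.3, 119.3]
orientation: [0.987, -0.162, 0.001, 0.0]
ft_force: [-1.3, 0.6, 6.1]
width: 0.333
grip_force: 24.3
```

```bash
python3 -m crank '[[0,0,0,0,0,0,45],[0,0,0.0,0,0,0,45],[0,0,0,0,0,0,45]]' 25;  python3 -m crank '[[0,0,0.003,0,0,0,45],[0,0,0,0,0,0,45],[0,0,0,0,0,0,45]]' 25
python3 -c "
from h import *
cv2.imwrite('pics/s2.png',cv2.resize(env.get_image('side')[170:290,380:540,::-1],None,fx=5,fy=5))"
```

```text
t: 3.95
eef_pos: [521.4, -310.8, 117.8]
orientation: [0.987, -0.162, -0.0, -0.0]
ft_force: [-0.6, -0.5, -0.1]
width: 0.452
grip_force: 0.0
t: 4.25
eef_pos: [521.3, -310.9, 114.6]
orientation: [0.987, -0.162, -0.0, -0.0]
ft_force: [0.6, 0.2, -0.5]
width: 0.451
grip_force: 0.0
```

View pics/s2.png

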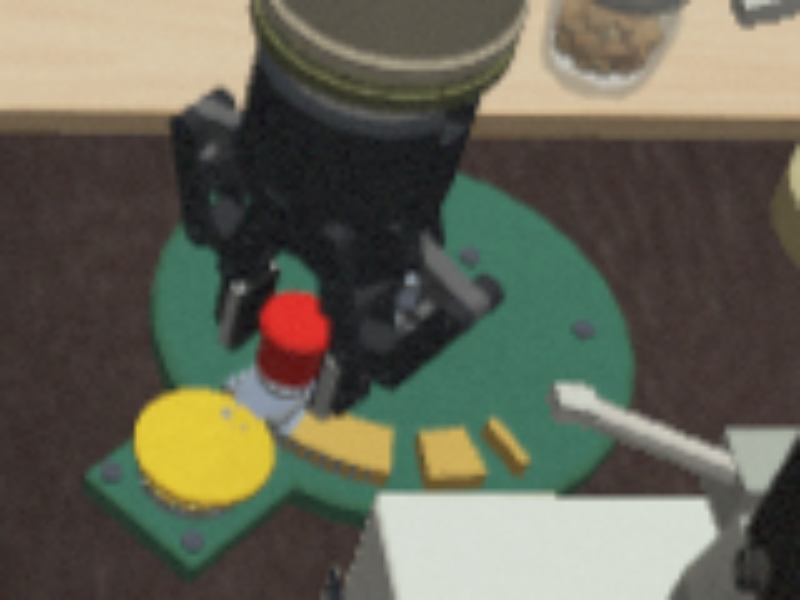

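```bash
python3 -m crank '[[0,0,0.003,0,0,0,45],[0,0,0,0,0,0,38],[0,0,0,0,0,0,30],[0,0,0,0,0,0,10],[0,0,0,0,0,0,10]]' 30
```

```text
t: 4.8
eef_pos: [521.3, -310.9, 111.8]
orientation: [0.987, -0.162, -0.0, -0.0]
ft_force: [-0.4, -0.9, -0.1]
width: 0.332
grip_force: 29.6
```

```bash
python3 -m crank '[[0,0,-0.003,0,0,0,10],[0,0,-0.004,0,0,0,10],[0,0,-0.004,0,0,0,10],[0,0,-0.004,0,0,0,10],[0,0,0,0,0,0,10]]' 40;python3 -c "
from h import *
s=env.read_state();M=R.from_quat(s['orientation']).as_matrix();p=np.array([591,-334.4]);d=s['eef_pos'][:2]-p;print(s['eef_pos'],s['joints'].round(2),np.hypot(*d),np.arctan2(d[1],d[0]),M[:,:2].round(3),s['ft_force'])"
```

```text
t: 5.3
eef_pos: [521.3, -310.9, 127.1]
orientation: [0.987, -0.162, -0.0, -0.0]
ft_force: [1.6, -2.2, -10.1]
width: 0.327
grip_force: 40.2
[ 521.30290395 -310.85249969  127.12177786] [-0.16  0.66  0.92  1.66 -0.58  1.11 -0.98] 73.56745183108546 2.815778289922286 [[ 0.947 -0.32 ]
 [-0.32  -0.947]
 [-0.    -0.   ]] [  1.57994614  -2.21972503 -10.11710129]
```

```bash
python3 -m crank '[[0.0001,0.0038,0,0,0,-0.05,10],[0.0001,0.0038,0,0,0,-0.05,10],[0.0001,0.0038,0,0,0,-0.05,10],[0.0001,0.0038,0,0,0,-0.05,10],[0.0001,0.0038,0,0,0,-0.05,10]]';python3 -m crank '[[0.0001,0.0038,0,0,0,-0.05,10],[0.0001,0.0038,0,0,0,-0.05,10],[0.0001,0.0038,0,0,0,-0.05,10],[0.0001,0.0038,0,0,0,-0.05,10],[0.0001,0.0038,0,0,0,-0.05,10]]'
python3 -c "
from h import *
s=env.read_state();p=np.array([591,-334.4]);d=s['eef_pos'][:2]-p;print(s['joints'].round(2),np.hypot(*d),np.arctan2(d[1],d[0])%6.283-2.8158)"
```

```text
t: 5.8
eef_pos: [517.8, -329.2, 126.7]
orientation: [0.999, -0.037, -0.0, -0.0]
ft_force: [2.4, -0.1, -10.4]
width: 0.329
grip_force: 40.2
t: 6.3
eef_pos: [518.9, -347.9, 126.6]
orientation: [0.996, 0.088, 0.0, -0.0]
ft_force: [4.0, 0.0, -9.8]
width: 0.328
grip_force: 40.2
[-0.02  0.65  0.8   1.61 -0.5   1.1  -0.48] 73.32670479800372 0.5110883217784106
```

Run:
```python
from h import *
th=np.arange(0.45,1.4,.02);a0=2.8158;pv=np.array([591,-334.4])
print(th.round(2).tolist())
for n in("side","top"):
    im=cv2.imread(f"pics/{n}0.png").astype(np.float32)[:,:,2]
    acc=0
    for r in(68,72,76,80):
        pts=np.array([proj(n,[pv[0]+r*np.cos(a0+t),pv[1]+r*np.sin(a0+t),24]) for t in th],np.float32)
        acc=acc+cv2.remap(im,pts[:,:1],pts[:,1:],cv2.INTER_LINEAR)[:,0]/4
    print(n,acc.astype(int).tolist())
```

```text
[0.45, 0.47, 0.49, 0.51, 0.53, 0.55, 0.57, 0.59, 0.61, 0.63, 0.65, 0.67, 0.69, 0.71, 0.73, 0.75, 0.77, 0.79, 0.81, 0.83, 0.85, 0.87, 0.89, 0.91, 0.93, 0.95, 0.97, 0.99, 1.01, 1.03, 1.05, 1.07, 1.09, 1.11, 1.13, 1.15, 1.17, 1.19, 1.21, 1.23, 1.25, 1.27, 1.29, 1.31, 1.33, 1.35, 1.37, 1.39]
side [182, 183, 182, 181, 182, 183, 182, 181, 181, 177, 121, 80, 60, 57, 58, 58, 65, 80, 109, 152, 177, 181, 180, 180, 181, 181, 180, 182, 182, 182, 183, 179, 156, 110, 76, 59, 64, 74, 84, 89, 97, 129, 164, 167, 138, 95, 67, 59]
top [217, 217, 217, 217, 217, 217, 217, 217, 217, 214, 201, 157, 102, 65, 54, 51, 56, 69, 93, 128, 177, 205, 214, 216, 216, 216, 216, 216, 216, 216, 216, 214, 204, 173, 120, 76, 56, 53, 59, 73, 98, 133, 173, 192, 171, 127, 79, 56]
```

```bash
python3 -m crank '[[0.0001,0.0037,0,0,0,-0.049,10],[0.0001,0.0037,0,0,0,-0.049,10],[0.0001,0.0037,0,0,0,-0.049,10],[0.0001,0.0036,0,0,0,-0.049,10],[0.0001,0.0036,0,0,0,-0.049,10]]'; python3 -m crank '[[0,0,0,0,0,0,10],[0,0,0.002,0,0,0,10],[0,0,0.002,0,0,0,10],[0,0,0,0,0,0,10]]'
python3 -c "
from h import *
s=env.read_state();d=s['eef_pos'][:2]-np.array([521.3,-310.85]);print(2*np.arcsin(np.hypot(*d)/150))"
```

```text
t: 6.8
eef_pos: [524.4, -365.3, 126.5]
orientation: [0.978, 0.209, 0.0, -0.0]
ft_force: [4.5, -0.0, -9.8]
width: 0.326
grip_force: 40.2
t: 7.2
eef_pos: [524.4, -365.4, 122.7]
orientation: [0.978, 0.208, 0.0, -0.0]
ft_force: [5.4, 0.5, -7.5]
width: 0.328
grip_force: 40.3
0.7463355801561101
```

```bash
for i in 1 2 ; do python3 -m crank '[[0,0,0.001,0,0,0,10],[0,0,0.001,0,0,0,10],[0,0,0,0,0,0,10]]' | grep -E "eef|ft_"; done; python3 -m crank '[[0,0,0.001,0,0,0,10],[0,0,0.001,0,0,0,10],[0,0,0,0,0,0,10]]'
```

```text
eef_pos: [524.4, -365.4, 120.8]
ft_force: [5.1, 0.2, -8.1]
eef_pos: [524.4, -365.5, 118.8]
ft_force: [5.4, 1.7, -7.4]
t: 8.1
eef_pos: [524.4, -365.5, 116.9]
orientation: [0.978, 0.208, 0.0, -0.0]
ft_force: [5.1, 1.7, -6.9]
width: 0.328
grip_force: 40.3
```

```bash
python3 -m crank '[[0,0,0.001,0,0,0,10],[0,0,0.001,0,0,0,10],[0,0,0,0,0,0,10]]';python3 -m crank '[[0,0,0.001,0,0,0,10],[0,0,0.001,0,0,0,10],[0,0,0,0,0,0,10]]'
```

```text
t: 8.4
eef_pos: [524.4, -365.5, 115.0]
orientation: [0.978, 0.208, 0.0, -0.0]
ft_force: [4.9, 2.2, -5.8]
width: 0.329
grip_force: 40.3
t: 8.7
eef_pos: [524.4, -365.6, 113.0]
orientation: [0.978, 0.208, 0.0, -0.0]
ft_force: [4.4, 2.2, -5.9]
width: 0.33
grip_force: 40.3
```

```bash
python3 -m crank '[[0,0,0.001,0,0,0,10],[0,0,0,0,0,0,10]]';python3 -m crank '[[0,0,0,0,0,0,36],[0,0,0,0,0,0,42],[0,0,0,0,0,0,50],[0,0,0,0,0,0,60],[0,0,0,0,0,0,60]]'
python3 -c "
from h import *
cv2.imwrite('pics/s3.png',cv2.resize(env.get_image('side')[190:290,390:520,::-1],None,fx=5,fy=5))"
```

```text
t: 8.9
eef_pos: [524.4, -365.6, 112.0]
orientation: [0.978, 0.208, 0.0, -0.0]
ft_force: [4.6, 2.4, -4.8]
width: 0.329
grip_force: 40.4
t: 9.4
eef_pos: [523.8, -366.2, 112.0]
orientation: [0.978, 0.208, -0.0, 0.0]
ft_force: [0.2, 0.3, 0.2]
width: 0.597
grip_force: 0.0
```

View pics/s3.png

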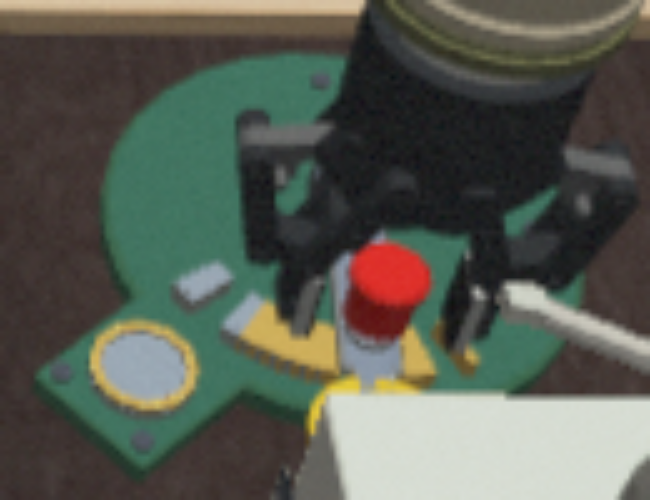

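The picture shows the nest uncovered at crop (145,365) and the knob low on the arm in the brass gap. I'll back straight up, then check the knob's height.

```bash
python3 -m crank '[[0,0,-0.02,0,0,0,70],[0,0,-0.035,0,0,0,70],[0,0,-0.045,0,0,0,70],[0,0,-0.045,0,0,0,70],[0,0,0,0,0,0,70]]' | grep eef
python3 - <<'E'
from h import *
S=env.get_image("side");T=env.get_image("top")
cv2.imwrite("pics/side4.png",S[:,:,::-1]);cv2.imwrite("pics/top4.png",T[:,:,::-1])
n=np.array([591,-334.4])+122*np.array([-.9455,.3255]);print("nest pred",n)
a=np.array([591,-334.4,0])+[75*np.cos(2.8158+.75),75*np.sin(2.8158+.75),65];a=[int(x) for x in proj("side",a)],[int(x) for x in proj("top",a)]
for c,p in(("red",a),):
    A,k=blob(S,*C[c],p[0],16);B,m=blob(T,*C[c],p[1],16);print(c,A,k,B,m,tri(A,B))
    print(at("side",*A,65),at("top",*B,65))
for nme,I in(("side",S),("top",T)):
    q=proj(nme,[*n,20]);A,k=blob(I,(18,100,90),(32,255,255),(int(q[0]),int(q[1])),14);print(nme,q,A,k,at(nme,*A,21))
s=env.read_state();M=R.from_quat(s['orientation']).as_matrix();print(M.round(3));print(M.T@(np.array([430.2,-32.8,75])-s['eef_pos']))
E
```

```text
eef_pos: [525.3, -368.3, 264.2]
nest pred [ 475.649 -294.689]
red (np.float64(466.81481481481484), np.float64(247.1064814814815)) 216 (np.float64(nan), np.float64(nan)) 0 [nan nan nan]
[ 525.93541672 -365.03190459   65.        ] [nan nan nan]
side [418.03700983 263.99720086] (np.float64(418.3469387755102), np.float64(262.8469387755102)) 98 [ 477.75923014 -294.27925632   21.        ]
top [413.03172012 219.51794199] (np.float64(nan), np.float64(nan)) 0 [nan nan nan]
[[ 0.914  0.407  0.002]
 [ 0.407 -0.914 -0.001]
 [ 0.002  0.002 -1.   ]]
[  49.44279518 -343.30323018  182.52263331]h.py:17: RuntimeWarning: Mean of empty slice.
  ys,xs=np.nonzero(m);return (xs.mean(),ys.mean()),len(xs)
  ret = ret.dtype.type(ret / rcount)
```

```bash
python3 -m crank '[[0.006,-0.043,0,0,0,0,60],[0.006,-0.043,0,0,0,0,60],[0.006,-0.043,0.01,0,0,0,60],[0.006,-0.043,0.02,0,0,0,60]]' | grep eef;  python3 -m crank '[[0.006,-0.043,0.02,0,0,0,60],[0.006,-0.043,0.02,0,0,0,60],[0.006,-0.043,0.02,0,0,0,60],[0.006,-0.043,0.02,0,0,0,60],[0,0,0,0,0,0,60]]' |grep eef
python3 - <<'E'
from h import *
S=env.get_image("side");T=env.get_image("top")
cv2.imwrite("pics/side5.png",S[:,:,::-1]);cv2.imwrite("pics/top5.png",T[:,:,::-1])
n=[475.6,-294.7]
a=np.array([591,-334.4,0])+[75*np.cos(2.8158+.75),75*np.sin(2.8158+.75),65];a=[int(x) for x in proj("side",a)],[int(x) for x in proj("top",a)]
A,k=blob(S,*C["red"],a[0],16);B,m=blob(T,*C["red"],a[1],16);print("red",A,k,B,m,tri(A,B),at("side",*A,65),at("top",*B,65))
for nme,I in(("side",S),("top",T)):
    q=proj(nme,[*n,20]);A,k=blob(I,(18,100,90),(32,255,255),(int(q[0]),int(q[1])),14);print(nme,q,A,k,at(nme,*A,21))
s=env.read_state();M=R.from_quat(s['orientation']).as_matrix();print(M.round(3));print(M.T@(np.array([430.2,-32.8,76])-s['eef_pos']))
cv2.imwrite("pics/c5.png",cv2.resize(S[190:280,220:360,::-1],None,fx=5,fy=5))
E
```

```text
eef_pos: [475.2, -197.4, 225.9]
eef_pos: [423.8, -26.5, 143.1]
red (np.float64(467.06341463414634), np.float64(246.9170731707317)) 205 (np.float64(452.44785276073617), np.float64(194.22699386503066)) 163 [ 524.24942828 -366.25146682   68.65671184] [ 526.60616888 -365.28039854   65.        ] [ 525.69828141 -368.21429265   65.        ]
side [418.03217165 264.01732577] (np.float64(418.32323232323233), np.float64(262.92929292929296)) 99 [ 477.55424194 -294.31787352   21.        ]
top [413.03674578 219.54023545] (np.float64(413.98198198198196), np.float64(218.93693693693695)) 111 [ 476.85758845 -296.55152263   21.        ]
[[ 0.912  0.41  -0.003]
 [ 0.41  -0.912 -0.   ]
 [-0.003 -0.001 -1.   ]]
[ 2.788482    3.12792016 69.56219302]
```

View pics/c5.png

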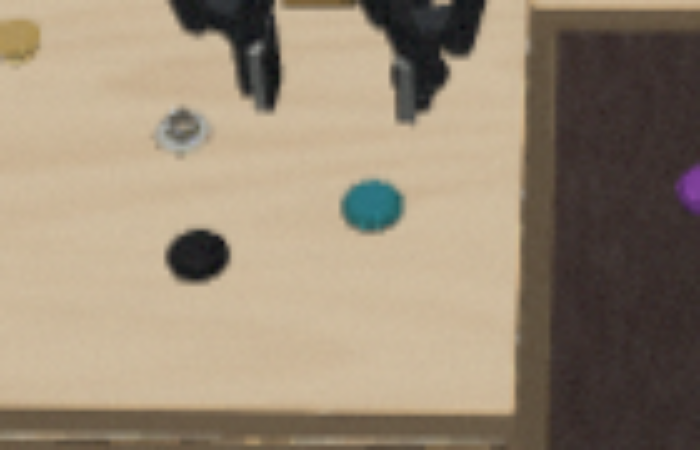

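The crop shows the teal button at (372,206), with the black one and the eyelet well clear and the fingers above and behind. The knob's height, 68.7 against 69.1 before, says it is home. I'll go down over the button.

```bash
python3 -m crank '[[0.0028,0.0031,0.01,0,0,0,48],[0,0,0.02,0,0,0,48],[0,0,0.02,0,0,0,48],[0,0,0.012,0,0,0,48],[0,0,0,0,0,0,48]]'; for i in 1 2; do python3 -m crank '[[0,0,0.001,0,0,0,48],[0,0,0.001,0,0,0,48],[0,0,0,0,0,0,48]]' | grep -E "eef|ft"; done
python3 -c "
from h import *
cv2.imwrite('pics/s6.png',cv2.resize(env.get_image('side')[190:270,240:350,::-1],None,fx=6,fy=6))"
```

```text
t: 11.55
eef_pos: [430.8, -34.9, 83.6]
orientation: [0.978, 0.207, -0.002, 0.0]
ft_force: [0.2, -0.0, 0.5]
width: 0.481
grip_force: 0.0
eef_pos: [432.2, -33.8, 83.5]
ft_force: [-0.6, 0.4, 0.0]
eef_pos: [431.7, -33.7, 80.9]
ft_force: [0.1, -0.3, 0.6]
```

View pics/s6.png

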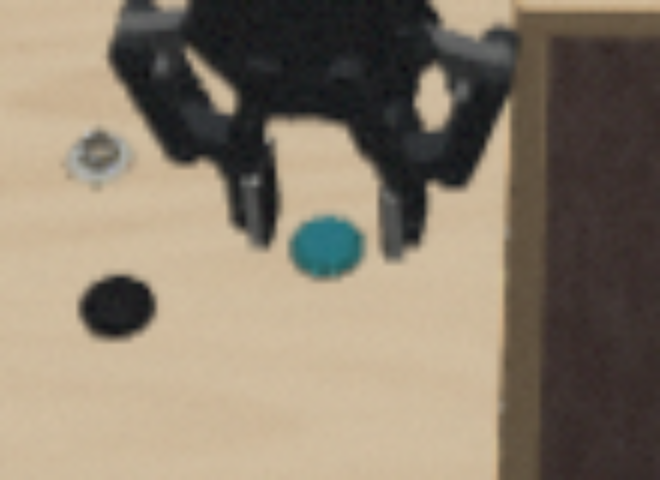

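It straddles the button, at (327,246), with the pads at (258,215) and (393,225). I'll lower in small steps and feel for the surface.

```bash
for i in 1; do python3 -m crank '[[-0.001,0.0003,0.001,0,0,0,46],[0,0,0.001,0,0,0,44],[0,0,0.001,0,0,0,42],[0,0,0,0,0,0,42]]' | grep -E "eef|ft"; done;  python3 -m crank '[[0,0,0.001,0,0,0,42],[0,0,0.001,0,0,0,42],[0,0,0,0,0,0,42]]' | grep -E "eef|ft"; python3 -m crank '[[0,0,0.001,0,0,0,42],[0,0,0.001,0,0,0,42],[0,0,0,0,0,0,42]]' | grep -E "eef|ft"
```

```text
eef_pos: [430.8, -34.5, 77.7]
ft_force: [-0.4, -0.3, 0.1]
eef_pos: [430.9, -34.5, 75.7]
ft_force: [-0.8, -0.1, -0.2]
eef_pos: [430.8, -34.5, 73.8]
ft_force: [-0.2, 0.0, 0.1]
```

```bash
for i in 1 ; do python3 -m crank '[[0,0,0.001,0,0,0,42],[0,0,0.001,0,0,0,42],[0,0,0,0,0,0,42]]' | grep -E "eef|ft";python3 -m crank '[[0,0,0.001,0,0,0,42],[0,0,0,0,0,0,42]]' | grep -E "eef|ft"; python3 -m crank '[[0,0,0.001,0,0,0,42],[0,0,0,0,0,0,42]]' | grep -E "eef|ft"; done
```

```text
eef_pos: [430.9, -34.5, 71.8]
ft_force: [-0.4, -0.0, 0.3]
eef_pos: [431.0, -34.6, 71.6]
ft_force: [-7.1, 0.2, 16.6]
eef_pos: [431.1, -34.7, 71.5]
ft_force: [-12.7, 0.5, 36.8]
```

```bash
python3 -m crank '[[0,0,-0.003,0,0,0,42],[0,0,-0.003,0,0,0,42],[0,0,0,0,0,0,42]]' 20; python3 -m crank '[[0,0,0,0,0,0,38],[0,0,0,0,0,0,35],[0,0,0,0,0,0,30],[0,0,0,0,0,0,20],[0,0,0,0,0,0,20]]' 20
```

```text
t: 14.2
eef_pos: [431.1, -34.4, 76.1]
orientation: [0.978, 0.208, 0.0, 0.0]
ft_force: [-0.8, -0.8, 0.2]
width: 0.42
grip_force: 0.0
t: 14.7
eef_pos: [430.8, -34.4, 75.8]
orientation: [0.978, 0.208, -0.0, -0.0]
ft_force: [-0.7, 0.2, 2.4]
width: 0.276
grip_force: 19.4
```

```bash
python3 -m crank '[[0,0,-0.003,0,0,0,20],[0,0,-0.01,0,0,0,20],[0,0,-0.025,0,0,0,20],[0,0,-0.035,0,0,0,20],[0,0,0,0,0,0,20]]'; python3 -c "
from h import *
cv2.imwrite('pics/s7.png',cv2.resize(env.get_image('side')[150:250,240:370,::-1],None,fx=6,fy=6))"
```

```text
t: 15.2
eef_pos: [433.4, -35.0, 153.0]
orientation: [0.978, 0.207, 0.003, 0.0]
ft_force: [-0.4, 0.1, -0.7]
width: 0.278
grip_force: 19.4
```

View pics/s7.png

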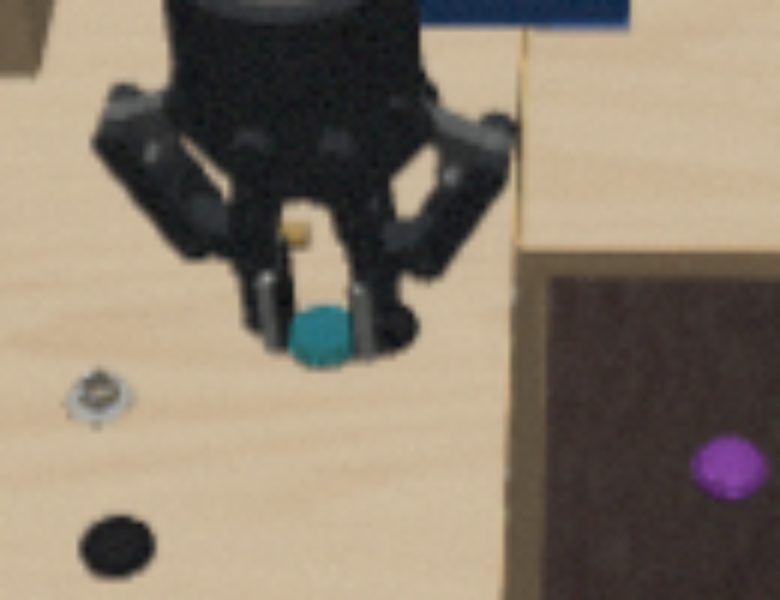

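The button is held level between the pads at crop (322,335), and the other samples have not moved. Next I'll carry it over the nest.

```bash
python3 -m crank '[[-0.005,0.018,0,0,0,0,20],[-0.01,0.036,0,0,0,0,20],[-0.01,0.038,0,0,0,0,20],[-0.01,0.038,0,0,0,0,20],[-0.01,0.038,0,0,0,0,20]]' 20|grep eef; python3 -m crank '[[-0.01,0.038,0,0,0,0,20],[-0.008,0.032,0,0,0,0,20],[-0.005,0.018,0,0,0,0.1,20],[0,0,0,0,0,0.149,20],[0,0,0,0,0,0.149,20]]' |grep eef;  python3 -m crank '[[0,0,0,0,0,0.149,20],[0,0,0,0,0,0.149,20],[0,0,0,0,0,0,20],[0,0,0,0,0,0,20]]'
python3 - <<'E'
from h import *
s=env.read_state();M=R.from_quat(s['orientation']).as_matrix();print(M.round(3));print(M.T@(np.array([476.8,-295.2,96.8])-s['eef_pos']))
S=env.get_image("side")
p=proj("side",s['eef_pos']-[0,0,69]);A,k=blob(S,*C["teal"],tuple(int(x) for x in p),16);print(p,A,k,at("side",*A,s['eef_pos'][2]-70),s['eef_pos'])
cv2.imwrite('pics/s8.png',cv2.resize(S[180:290,370:500,::-1],None,fx=5,fy=5))
E
```

```text
eef_pos: [457.9, -207.5, 148.3]
eef_pos: [472.1, -297.0, 148.1]
t: 16.65
eef_pos: [472.7, -295.8, 148.4]
orientation: [0.991, -0.136, -0.001, 0.0]
ft_force: [-0.8, 0.5, 0.0]
width: 0.272
grip_force: 19.4
[[ 0.963 -0.269 -0.001]
 [-0.269 -0.963 -0.   ]
 [-0.001  0.    -1.   ]]
[ 3.83959427 -1.75396449 51.55742495]
[422.44362946 246.70596501] (np.float64(420.81451612903226), np.float64(246.19354838709677)) 124 [ 473.04047447 -292.62248451   78.36263452] [ 472.69365369 -295.84775361  148.36263452]
```

View pics/s8.png

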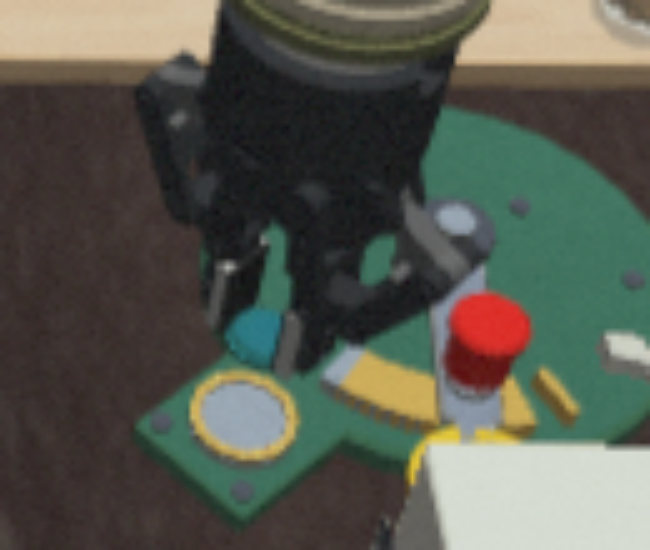

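The button hangs at crop (257,337) and the empty nest is at (243,415). The way down is clear.

```bash
python3 -m crank '[[0.004,-0.0018,0.01,0,0,0,20],[0,0,0.014,0,0,0,20],[0,0,0.012,0,0,0,20],[0,0,0.008,0,0,0,20],[0,0,0,0,0,0,20]]' 20
python3 - <<'E'
from h import *
s=env.read_state();M=R.from_quat(s['orientation']).as_matrix();print(s['eef_pos'],M.T@(np.array([476.8,-295.2,96.8])-s['eef_pos']))
S=env.get_image("side");T=env.get_image("top")
for n,I in(("side",S),("top",T)):
    p=proj(n,s['eef_pos']-[0,0,70]);A,k=blob(I,*C["teal"],tuple(int(x) for x in p),16) if n=="side" else ((0,0),0);print(p,A,k,at(n,*A,s['eef_pos'][2]-70))
cv2.imwrite('pics/s9.png',cv2.resize(S[200:290,370:480,::-1],None,fx=6,fy=6))
E
```

```text
t: 17.2
eef_pos: [476.4, -295.0, 103.1]
orientation: [0.99, -0.138, -0.001, -0.0]
ft_force: [-0.5, 0.4, 0.2]
width: 0.269
grip_force: 19.4
[ 476.35816446 -294.95534628  103.12321225] [0.51057182 0.11562661 6.32171133]
[419.25858755 259.83886094] (np.float64(418.01851851851853), np.float64(259.0833333333333)) 108 [ 476.78449263 -292.197561     33.12321225]
[414.45682732 218.17158014] (0, 0) 0 [966.79912555 712.68780174  33.12321225]
```

View pics/s9.png

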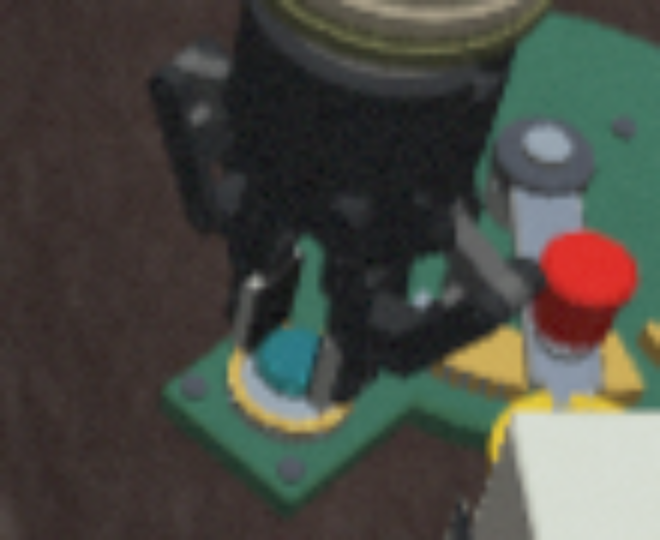

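The button is over the nest, at crop (290,360), inside the rim's outline. I'll lower it slowly.

```bash
python3 -m crank '[[0.0005,0,0.0015,0,0,0,20],[0,0,0.0015,0,0,0,20],[0,0,0,0,0,0,20]]' 20|grep -E "eef|ft_|width"; python3 -m crank '[[0,0,0.001,0,0,0,20],[0,0,0.001,0,0,0,20],[0,0,0,0,0,0,20]]' 20|grep -E "eef|ft_|width"
```

```text
eef_pos: [477.9, -295.5, 102.0]
ft_force: [-0.1, 1.1, -0.0]
width: 0.272
eef_pos: [477.7, -295.4, 99.8]
ft_force: [0.4, 0.3, 0.5]
width: 0.274
```

```bash
python3 -m crank '[[-0.001,0,0.001,0,0,0,20],[0,0,0.001,0,0,0,20],[0,0,0,0,0,0,20]]' 20|grep -E "eef|ft_|width"; python3 -m crank '[[0,0,0.001,0,0,0,20],[0,0,0,0,0,0,20]]' 20|grep -E "eef|ft_|width"
```

```text
eef_pos: [476.7, -295.2, 97.7]
ft_force: [-0.2, -0.0, -0.1]
width: 0.272
eef_pos: [476.8, -295.2, 96.8]
ft_force: [0.0, -0.1, 0.3]
width: 0.272
```

```bash
python3 -m crank '[[0,0,0.0007,0,0,0,20],[0,0,0,0,0,0,20]]' 20|grep -E "eef|ft_|width"; python3 -m crank '[[0,0,0,0,0,0,30],[0,0,0,0,0,0,34],[0,0,0,0,0,0,38],[0,0,0,0,0,0,44],[0,0,0,0,0,0,44]]' | grep -E "eef|ft_|width"; python3 -m crank '[[0,0,-0.005,0,0,0,44],[0,0,-0.015,0,0,0,44],[0,0,-0.03,0,0,0,44],[0,0,-0.04,0,0,0,44],[0,0,-0.04,0,0,0,44]]' | grep -E "eef|ft_|width"
python3 -m crank '[[-0.03,-0.03,0,0,0,0,44],[-0.02,-0.045,0,0,0,0,44],[-0.02,-0.045,0,0,0,0,44],[0,0,0,0,0,0,44],[0,0,0,0,0,0,44]]'
python3 - <<'E'
from h import *
S=env.get_image("side");T=env.get_image("top")
q=proj("side",[476.8,-295.2,25]);A,_=blob(S,*C["teal"],tuple(int(x) for x in q),14)
q=proj("top",[476.8,-295.2,25]);B,_=blob(T,*C["teal"],tuple(int(x) for x in q),14)
print("button",A,B,tri(A,B),at("side",*A,25.5),at("top",*B,25.5))
A,k=blob(S,*C["red"],(467,247),16);B,m=blob(T,*C["red"],(452,194),16);print("red",k,m,tri(A,B))
c=np.hstack([cv2.resize(S[170:300,380:510],(380,380)),cv2.resize(T[130:260,380:510],(380,380))])
cv2.imwrite("pics/f.png",c[:,:,::-1])
E
```

```text
eef_pos: [476.8, -295.2, 96.1]
ft_force: [0.7, -0.2, -0.4]
width: 0.274
eef_pos: [476.8, -295.2, 96.2]
ft_force: [-0.3, -1.1, 0.5]
width: 0.439
eef_pos: [476.3, -295.5, 228.6]
ft_force: [0.6, 0.4, 1.6]
width: 0.442
t: 20.1
eef_pos: [443.2, -159.8, 227.2]
orientation: [0.991, -0.136, 0.001, -0.001]
ft_force: [1.6, -1.3, 0.6]
width: 0.438
grip_force: 0.0
button (np.float64(418.8095238095238), np.float64(261.7142857142857)) (np.float64(419.0), np.float64(221.5)) [ 465.89104242 -299.85978373   44.10087127] [ 477.41849249 -294.71756053   25.5       ] [ 470.90246573 -306.47668989   25.5       ]
red 207 156 [ 524.56904097 -366.52095342   68.6859481 ]
```

View pics/f.png

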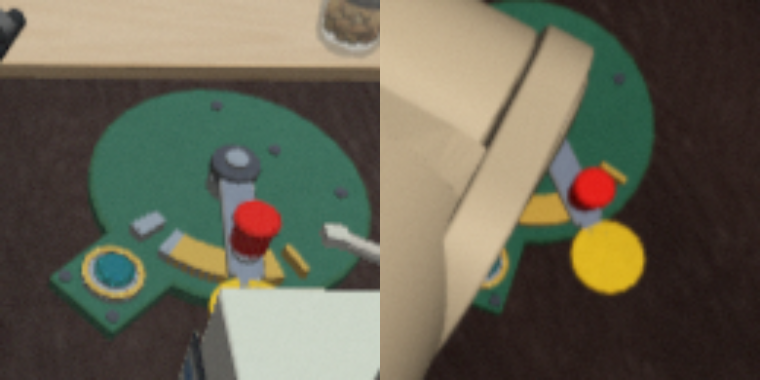

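Side view: the teal button lies flat inside the brass rim at (116,268). The knob is home, at the same height as before the swing, and the arm is clear.

```bash
python3 -c "
from plant import env
print(env.job_done())"
```

```text
the job is handed in; nothing more can be done
None
```

The job is handed in at about 20 s: the guard arm is swung about 0.75 rad with the pin home in the very next notch, the teal button lies flat in the nest, and I left the other samples alone. I confirmed the notch and nest from camera images but have seen no verdict.

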